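# Find the jammed switch by feel and bin it

## Task

Three push-button switches that look alike stand on the bench, and one of them is jammed: its green button will not go down, while a good one goes in and stays in. Press the buttons gently, as with a fingertip, to find out which; drop the jammed switch into the red reject bin, and leave the two good ones standing upright where they are with their buttons pressed fully down. Do not disturb the bottle, the loupe or the film cartridge.

Things in the scene. Friction and masses are not known exactly. Their poses are not given: they have to be found in the camera images.
- switch_a: one of three switches that look alike: square black housing 36x36 mm, 50 mm high with a light grey top, standing loose and upright, 0.1 to 0.25 kg in all; a steel collar 29 mm across rises 4 mm from its top and a round green button stands in the collar. Origin: centre of the underside, z up, x and y square to the sides. Grip it across any two facing sides
- switch_a_button: the green push button of switch_a, 20 mm across. Origin: centre of its top face, 66 mm above the switch's underside while up. A good button needs about 3 N, goes down 9 mm (to 57 mm) and stays down by itself; a jammed one stops within about 1 mm
- switch_a_mid (a point): centre of the housing of switch_a, 25 mm above its underside, moves with it
- switch_b: one of three switches that look alike: square black housing 36x36 mm, 50 mm high with a light grey top, standing loose and upright, 0.1 to 0.25 kg in all; a steel collar 29 mm across rises 4 mm from its top and a round green button stands in the collar. Origin: centre of the underside, z up, x and y square to the sides. Grip it across any two facing sides
- switch_b_button: the green push button of switch_b, 20 mm across. Origin: centre of its top face, 66 mm above the switch's underside while up. A good button needs about 3 N, goes down 9 mm (to 57 mm) and stays down by itself; a jammed one stops within about 1 mm
- switch_b_mid (a point): centre of the housing of switch_b, 25 mm above its underside, moves with it
- switch_c: one of three switches that look alike: square black housing 36x36 mm, 50 mm high with a light grey top, standing loose and upright, 0.1 to 0.25 kg in all; a steel collar 29 mm across rises 4 mm from its top and a round green button stands in the collar. Origin: centre of the underside, z up, x and y square to the sides. Grip it across any two facing sides
- switch_c_button: the green push button of switch_c, 20 mm across. Origin: centre of its top face, 66 mm above the switch's underside while up. A good button needs about 3 N, goes down 9 mm (to 57 mm) and stays down by itself; a jammed one stops within about 1 mm
- switch_c_mid (a point): centre of the housing of switch_c, 25 mm above its underside, moves with it
- reject_bin: open red plastic bin, fixed, 140 (x) x 110 (y) x 60 mm high outside, rim 148x118 mm, walls and floor 3 mm. Origin: centre of its underside, z up
- oil_bottle: small brown dropper bottle, 33x34x102 mm, standing; a bystander. Origin: centre of the underside
- loupe: black watchmaker's loupe, 36x36x38 mm, standing; a bystander. Origin: centre of the underside
- film_cartridge: yellow and green film cartridge, 26x26x50 mm, standing; a bystander. Origin: centre of the underside

How it is judged (in metres and radians):
At the end, for the whole second after the job is handed in: The jammed switch (button top still over 62 mm above its underside) is inside the red bin, housing centre under 45 mm above the bin's underside; the other two stand upright (0.15 rad) within 30 mm of their starts, button tops under 59.5 mm above their undersides; all at rest (((z of switch_a_button in the frame of switch_a above 0.062 m and x of switch_a_mid in the frame of reject_bin between -0.066 and 0.066 m and y of switch_a_mid in the frame of reject_bin between -0.051 and 0.051 m and z of switch_a_mid in the frame of reject_bin below 0.045 m and linear speed of each of switch_a, switch_b, switch_c below 0.03 m/s and z of switch_b_button in the frame of switch_b below 0.0595 m and distance of each of switch_b, switch_c from where it was at the start of the episode below 0.03 m and angle between each of switch_b, switch_c's own z axis and vertical below 0.15 rad and z of switch_c_button in the frame of switch_c below 0.0595 m) or (z of switch_b_button in the frame of switch_b above 0.062 m and x of switch_b_mid in the frame of reject_bin between -0.066 and 0.066 m and y of switch_b_mid in the frame of reject_bin between -0.051 and 0.051 m and z of switch_b_mid in the frame of reject_bin below 0.045 m and linear speed of each of switch_b, switch_a, switch_c below 0.03 m/s and z of switch_a_button in the frame of switch_a below 0.0595 m and distance of each of switch_a, switch_c from where it was at the start of the episode below 0.03 m and angle between each of switch_a, switch_c's own z axis and vertical below 0.15 rad and z of switch_c_button in the frame of switch_c below 0.0595 m) or (z of switch_c_button in the frame of switch_c above 0.062 m and x of switch_c_mid in the frame of reject_bin between -0.066 and 0.066 m and y of switch_c_mid in the frame of reject_bin between -0.051 and 0.051 m and z of switch_c_mid in the frame of reject_bin below 0.045 m and linear speed of each of switch_c, switch_a, switch_b below 0.03 m/s and z of switch_a_button in the frame of switch_a below 0.0595 m and distance of each of switch_a, switch_b from where it was at the start of the episode below 0.03 m and angle between each of switch_a, switch_b's own z axis and vertical below 0.15 rad and z of switch_b_button in the frame of switch_b below 0.0595 m))); the robot touches nothing.
It fails at once if a button is pressed with more than 40 N (contact force between the arm and switch_a_button above 40 N or contact force between the arm and switch_b_button above 40 N or contact force between the arm and switch_c_button above 40 N).
It fails at once if a bystander is moved more than 30 mm or tipped (distance of any of oil_bottle, loupe, film_cartridge from where it was at the start of the episode above 0.03 m or angle between any of oil_bottle, loupe, film_cartridge's own z axis and vertical above 0.6 rad).
It also fails if it takes over 61 s, if anything falls off the work surface, if the arm or the gripper's body presses on something with over 40 N, if the wrist force passes 120 N, or if a joint passes its speed limit or range.

## Robot

A 6-joint arm with a two-finger parallel gripper is mounted at the origin on the work surface; the furniture and walls round the work are solid. World frame = base frame: x ahead of the robot, y to its left, z up, the work surface at z = 0. Lengths are in mm, angles in rad, forces in N, time in s.
With the tool pointing down it reaches from about 425 to 950 mm from the base axis. Payload 14.7 kg.
Tool frame: the origin (TCP) lies between the finger pads; the fingertips stand 22 mm ahead of it and the grasp point (between the pads) lies 3 mm ahead of it; z points along the fingers, y is the line along which they close (so a half turn about z gives the same grasp; the last joint's range is limited). The gripper opens to 85 mm and grips with 20 to 120 N. Pads are 22 mm wide; open, the fingers measure 114 mm over their backs; the gripper's body (76 mm by 85 mm) begins 54 mm behind the grasp point. The pads swing forward as they close: fully open they stand 13 mm farther back than shut.
Start: joints at [-1.269, 0.48, 1.596, -0, 1.065, -0.047], TCP at [222.166, -610.847, 253.297] pointing down, gripper open.
Joint ranges: [-2.75, 2.75], [-0.82, 2.05], [0.23, 2.67], [-1.56, 4.7], [0.09, 2.69], [-2.92, 2.92]. Speed limits (rad/s): [1.89, 1.89, 2.39, 3.01, 3.01, 3.01].

## Interface

Orientations are given as a rotation vector (axis times angle).
In Python, from workcell import get_obs, vision, env, finder gives the robot as it stands.
- The arm moves only by the shell command python3 -m jog 'ROWS' [OPENING] [FORCE]. ROWS is JSON, a list of rows, each a list of 4 numbers: the shift along the tool's x, y, z each as a share of 50 mm, from -1 to 1, then the turn about the tool's z as a share of 45 degrees, from -1 to 1. In form: [[x, y, z, yaw], ...]. A call has exactly 5 rows; each row shifts and turns the commanded pose from where the row before left it, along the tool's axes as they then stand; what a row does not reach is not made up. A row lasts 1/8 s, in which the tool goes at most 62.5 mm and 10.7 degrees, less where a joint would pass 70% of its speed; a pose out of reach is approached as far as the arm can. A call with a number of a shift or a turn outside -1 to 1 is refused whole. A call with a gripper value outside its range is refused whole. OPENING is the opening, from 0 (shut) to 1 (fully open), set as the call begins (- or left out, the last holds). The fingers move at their own pace and stop on an object; FORCE is the grip in N (left out, the last holds). Time passes only in rows, so rows that do not move let the fingers close, or fill a call up. It gives the time, the measured TCP pose, the force, the opening and the grip force at its end, in the units of the state.
- get_obs(): the state, without advancing time (a new reading comes with each control period).
- vision.grab_frame(name): name is "scene" or "top" or "wrist"; returns (picture, depth): 384x512x3 uint8, red, green, blue; 384x512 float32, mm along the optical axis (not along the pixel's ray), 0 where there is no reading.
- vision.camera_model(name): a dict with "camera_matrix" (3x3 intrinsics, pixels), "eye" and "orientation" of the camera in the world. Camera axes: x right, y down, z forward; pixel columns grow to the right and rows downward; lengths in mm; the calibration is good to about 2 mm. The wrist camera is an equidistant fisheye: a pixel r from the principal point sees the ray r / f radians off the axis. A picture is of the moment at which its call begins: read the wrist's pose just before it. camera_model takes no time and is no camera call; for the wrist camera it gives the pose at the moment of the call.
- env.finish_job(): hands the job in; it is judged then, once.
Trained networks look in the newest picture that a camera, given by its name, has taken for a name from the list of things; names that differ only in an ending like _2 or _b are one class to them, and where a whole thing is asked for, a point or a joint stands for the part that bears it (a point fixed in the world has none). Each returns a list of dicts, best first, with "conf" (0 to 1); they miss things now and then, are a little off and sometimes report something else, mostly with a low value. They report only what shows in the picture. A call takes as long as a camera call.
- finder.silhouettes(target, camera): "mask" (384x512 bool, what is visible of it) and "bbox" ([left, top, width, height] in pixels, round what is visible of it).
- finder.spot_point(target, camera): "uv" ([column, row] in pixels: a listed point, or the origin of a listed thing).
The state is a dict: "t": time; "q": joint angles; "qvel": joint speeds; "tau": joint torques, N m; "eef_pos": TCP position; "tcp_rot": TCP orientation; "force": force on the tool from outside, world axes, zero at the start; "wrist_torque": the same for the moment, N m; "opening": opening from 0.0 (shut) to 1.0 (fully open); "finger_force": force on a finger pad.
Only numpy, scipy, OpenCV 4.12 (cv2) and the standard library are available. Lean on these libraries where they do the work, as an engineer would, in place of code of your own. Each camera call takes 0.05 s, during which the arm holds its last target. There are 200 camera calls.

## Working session

There is one attempt and no reset: what is moved stays moved. The work goes in short steps, Python scripts to look and compute and a shell command to move; the robot and the scene stay as the last step left them, time stands still between calls to the robot, and variables do not carry over. Pictures are saved under pics/ and viewed, at most 10 in all, crops included, and the job is handed in when it is done.

```bash
mkdir -p pics; ls; cat > h.py <<'E'
import numpy as np, cv2
from scipy.spatial.transform import Rotation as R
from workcell import get_obs, vision, env, finder
def cam(n):
    m=vision.camera_model(n); O=np.array(m["orientation"],float)
    O=O if O.shape==(3,3) else R.from_rotvec(O).as_matrix()
    return np.array(m["camera_matrix"]),np.array(m["eye"],float),O
def ray(n,uv,c=None):
    K,e,O=c or cam(n); d=np.array([(uv[0]-K[0,2])/K[0,0],(uv[1]-K[1,2])/K[1,1],1.])
    if n=="wrist":
        x=d[:2]; t=np.hypot(*x); d=np.r_[x/max(t,1e-9)*np.sin(t),np.cos(t)]
    return e,O@d
def tri(rs):
    A=np.zeros((3,3));b=np.zeros(3)
    for e,d in rs:
        d=d/np.linalg.norm(d);P=np.eye(3)-np.outer(d,d);A+=P;b+=P@e
    return np.linalg.solve(A,b)
def onz(n,uv,z,c=None):
    e,d=ray(n,uv,c); return e+d*(z-e[2])/d[2]
def bydepth(n,uv,D,c=None):
    K,e,O=c or cam(n); d=ray(n,uv,c)[1]; d=d/(O.T@d)[2]; return e+d*D
E
python3 - <<'E'
from h import *
np.set_printoptions(precision=1,suppress=True)
print({k:v for k,v in vision.camera_model("top").items()})
for n in("scene","top"):
    p,d=vision.grab_frame(n); cv2.imwrite(f"pics/{n}0.png",p[...,::-1]); c=cam(n); print(n,c[1])
    for t in("switch_a_button","switch_a","reject_bin","oil_bottle","loupe","film_cartridge"):
        for r in finder.spot_point(t,n)[:4]:
            u=r["uv"]; print(t,round(r["conf"],2),np.array(u),"z0",onz(n,u,0,c),"z66",onz(n,u,66,c), bydepth(n,u,d[int(u[1]),int(u[0])],c))
E
```

```text
pics
{'camera_matrix': array([[367.6,   0. , 254. ],
       [  0. , 367.6, 189.2],
       [  0. ,   0. ,   1. ]]), 'eye': array([ 412.7,   -9.3, 1141.2]), 'orientation': array([-2.2,  2.1, -0.1])}
scene [-113.4  685.7  505.2]
switch_a_button 0.45 [295.1 240.9] z0 [392.2   8.    0. ] z66 [326.2  96.6  66. ] [378.3  26.6  13.9]
switch_a_button 0.34 [278.1 200.6] z0 [ 560.5 -124.4    0. ] z66 [472.5 -18.6  66. ] [539.8 -99.6  15.5]
switch_a 0.83 [149.5 275.7] z0 [506.  325.5  -0. ] z66 [425.1 372.6  66. ] [499.3 329.4   5.4]
switch_a 0.73 [220.3 233.8] z0 [533.4 113.1   0. ] z66 [448.9 187.9  66. ] [512.6 131.6  16.3]
switch_a 0.62 [280.8 200.2] z0 [ 557.1 -131.9    0. ] z66 [469.5 -25.1  66. ] [ 535.7 -105.8   16.2]
oil_bottle 0.82 [271.1 255.9] z0 [388.1  95.2   0. ] z66 [322.6 172.4  66. ] [374.7 111.   13.5]
oil_bottle 0.52 [280.3 199.7] z0 [ 560.2 -133.3    0. ] z66 [472.2 -26.3  66. ] [ 538.  -106.3   16.7]
loupe 0.6 [250.1 181.6] z0 [ 706.1 -161.4    0. ] z66 [599.  -50.7  66. ] [ 683.5 -138.    13.9]
film_cartridge 0.49 [298.2 241.9] z0 [384.5   6.2   0. ] z66 [319.5  95.   66. 
[... 462 characters left out ...]
194.6] z0 [ 546.  -120.1    0. ] z66 [ 538.3 -113.7   66. ] [ 540.  -115.2   51.1]
reject_bin 0.9 [364.6 195.2] z0 [ 549.6 -338.1    0. ] z66 [ 541.7 -319.1   66. ] [ 548.8 -336.2    6.5]
oil_bottle 0.57 [224.6 242.2] z0 [393.2  92.7   0. ] z66 [394.4  86.8  66. ] [394.4  86.7  67.9]
oil_bottle 0.34 [295.7 194.3] z0 [ 547.  -123.8    0. ] z66 [ 539.3 -117.2   66. ] [ 540.2 -118.1   57.7]
loupe 0.7 [308.4 154. ] z0 [ 676.4 -162.4    0. ] z66 [ 661.2 -153.6   66. ] [ 669.  -158.2   31.8]
film_cartridge 0.5 [247.8 244.8] z0 [387.2  21.2   0. ] z66 [388.7  19.4  66. ] [388.3  19.9  47.6]
film_cartridge 0.22 [296.  195.8] z0 [ 542.4 -124.8    0. ] z66 [ 534.9 -118.2   66. ] [ 536.1 -119.3   54.8]
```

```bash
python3 - <<'E'
from h import *
np.set_printoptions(precision=1,suppress=True)
p=cv2.imread("pics/top0.png"); d=vision.grab_frame("top")[1]; c=cam("top")
s,ds=vision.grab_frame("scene"); cs=cam("scene")
a=cv2.resize(p[120:270,120:400],None,fx=2.8,fy=2.8,interpolation=cv2.INTER_CUBIC)[:420,:800]
cv2.imwrite("pics/top_crop.png",a)
def greens(img,box):
    h=cv2.cvtColor(img,cv2.COLOR_BGR2HSV); m=((h[...,0]>40)&(h[...,0]<90)&(h[...,1]>90)&(h[...,2]>50)).astype(np.uint8)
    n,l,st,ce=cv2.connectedComponentsWithStats(m)
    return [(ce[i],st[i],l==i) for i in range(1,n) if st[i,4]>15]
T=[];S=[]
for ce,st,m in greens(p,0):
    D=np.median(d[m]); T.append(ce); print("top",ce,st,bydepth("top",ce,D,c),onz("top",ce,66,c))
for ce,st,m in greens(s[...,::-1].copy(),0):
    D=np.median(ds[m]);S.append(ce); print("scene",ce,st,bydepth("scene",ce,D,cs))
for t in T:
    for q in S:
        r=[ray("top",t,c),ray("scene",q,cs)];x=tri(r)
        e=[np.linalg.norm(np.cross(x-o,v/np.linalg.norm(v))) for o,v in r]
        if max(e)<8: print("tri",t,q,x,e)
# yaw: grey top plane pixels at z 44..56 near each
v,u=np.mgrid[:384,:512]; K,e,O=c
X=np.stack([(u-K[0,2])/K[0,0]*d,(v-K[1,2])/K[1,1]*d,d],-1)@O.T+e
for ctr in((508,314),(521,112),(544,-119),(387,21),(394,90),(672,-160)):
    k=(np.hypot(X[...,0]-ctr[0],X[...,1]-ctr[1])<40)&(X[...,2]>25)&(X[...,2]<130)
    k1=k&(X[...,2]>43)&(X[...,2]<57)
    for kk in (k,k1):
        if kk.sum()<5: continue
        P=X[kk][:,:2].astype(np.float32); print(ctr,kk.sum(),cv2.minAreaRect(P),X[kk][:,2].max())
E
```

```text
top [297.  190.6] [295 188   5   6  25] [ 550.2 -121.    66.7] [ 550.3 -121.    66. ]
top [217.  195.5] [215 193   5   6  26] [529.7 114.1  67. ] [529.9 114.2  66. ]
top [148.9 199.1] [146 197   7   5  30] [514.2 314.5  66.4] [514.2 314.7  66. ]
scene [280.6 181.9] [278 180   6   5  26] [ 548.6 -115.9   62.7]
scene [220.4 210.6] [217 209   8   4  29] [528.2 117.2  65. ]
scene [147.5 245.9] [144 243   9   9  50] [512.8 320.1  63.9]
scene [177.9 351.8] [175 348   7   8  22] [224.4 459.   98.2]
tri [297.  190.6] [280.6 181.9] [ 551.8 -121.1   60. ] [np.float64(0.864569113392105), np.float64(0.8645691133920169)]
tri [217.  195.5] [220.4 210.6] [530.4 114.8  63.3] [np.float64(0.35964187453325464), np.float64(0.3596418745331876)]
tri [148.9 199.1] [147.5 245.9] [515.5 317.1  61.1] [np.float64(1.242797311711762), np.float64(1.2427973117116413)]
(508, 314) 177 ((513.1840209960938, 316.89154052734375), (36.15827941894531, 36.02411651611328), 24.452104568481445) 71.28487406780505
(508, 314) 112 ((513.239990234375, 316.94671630859375), (35.951236724853516, 36.05338668823242), 24.607276916503906
[... 523 characters left out ...]
.75114440917969) 56.863326838312105
(387, 21) 60 ((381.95947265625, 14.743124008178711), (23.417800903320312, 20.65779685974121), 1.3860853910446167) 54.646498504896954
(387, 21) 56 ((381.9922790527344, 14.743918418884277), (23.35215950012207, 20.65779685974121), 1.3860855102539062) 54.646498504896954
(394, 90) 111 ((386.56768798828125, 95.7813949584961), (30.71033477783203, 32.23757553100586), 46.58778762817383) 103.87008652894383
(394, 90) 11 ((385.524658203125, 94.16802978515625), (27.3480224609375, 30.927099227905273), 38.5573616027832) 56.96175243258767
(672, -160) 104 ((685.5101318359375, -154.00924682617188), (32.768348693847656, 33.3252067565918), 64.77062225341797) 44.10246482262414
```

View pics/top_crop.png

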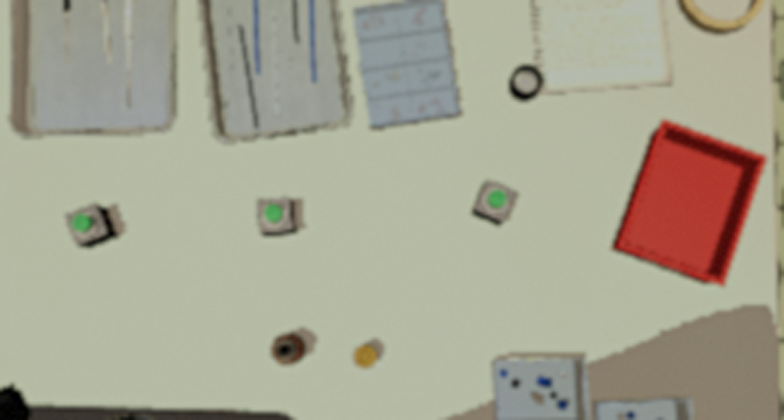

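View pics/scene0.png

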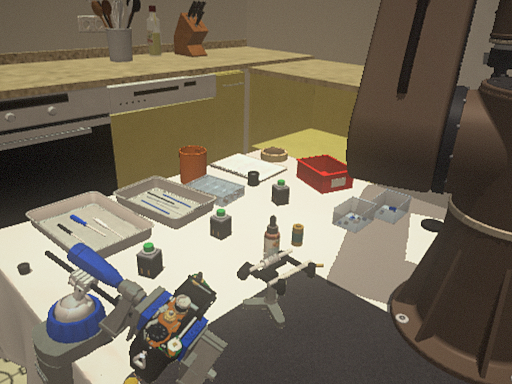

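```bash
cat >> h.py <<'E'
def plan(x,y,z,yaw=None):
    o=get_obs(); Rm=R.from_rotvec(o["tcp_rot"]).as_matrix(); dw=np.array([x,y,z])-o["eef_pos"]
    t=Rm.T@dw; cy=np.degrees(np.arctan2(Rm[1,1],Rm[0,1]))
    print("tcp",np.round(o["eef_pos"],1),"tool y dir deg",round(cy,1),"tilt",round(np.degrees(np.arccos(-Rm[2,2])),2),"F",np.round(o["force"],1),"t",o["t"])
    print("shift/50:",np.round(t/50,3))
    if yaw is not None:
        a=(-(yaw-cy)+90)%180-90; print("yaw rows/45:",round(a/45,3), "deg",round(a,1)," alt90:",round(((a+45)%90-45)/45,3))
E
python3 - <<'E'
from h import *
np.set_printoptions(precision=1,suppress=True)
p=cv2.imread("pics/top0.png"); d=vision.grab_frame("top")[1]; c=cam("top")
v,u=np.mgrid[:384,:512]; K,e,O=c
X=np.stack([(u-K[0,2])/K[0,0]*d,(v-K[1,2])/K[1,1]*d,d],-1)@O.T+e
h=cv2.cvtColor(p,cv2.COLOR_BGR2HSV); m=((h[...,0]<8)|(h[...,0]>172))&(h[...,1]>130)&(X[...,1]<-230)&(X[...,1]>-450)
for a,b in((-10,90),(48,80),(-5,15)):
    k=m&(X[...,2]>a)&(X[...,2]<b)&(d>0); print(k.sum(),cv2.minAreaRect(X[k][:,:2].astype(np.float32)))
print(R.from_rotvec(get_obs()["tcp_rot"]).as_matrix())
print("bin",finder.spot_point("reject_bin","top")[:1])
plan(549.9,-120.2,200,67.8)
print(get_obs()["qvel"],get_obs()["opening"])
E
```

```text
1982 ((552.6240844726562, -326.195068359375), (117.2238540649414, 148.00515747070312), 70.62885284423828)
458 ((552.6240844726562, -326.195068359375), (117.2238540649414, 148.00515747070312), 70.62885284423828)
1272 ((555.2196655273438, -333.7132873535156), (95.24288940429688, 125.91555786132812), 70.99372100830078)
[[ 0.9  0.3  0. ]
 [ 0.3 -0.9 -0. ]
 [ 0.   0.  -1. ]]
bin [{'uv': [361.2, 192.5], 'conf': 0.6}]
tcp [ 222.2 -610.8  253.3] tool y dir deg -70.0 tilt 0.0 F [ 0.6 -0.1 -0.1] t 0.9
shift/50: [ 9.5 -7.   1.1]
yaw rows/45: 0.937 deg 42.2  alt90: 0.937
[ 0.  0. -0. -0.  0. -0.] 0.9992072415219981
```

```bash
python3 -m jog '[[0.95,-0.7,0,0],[0.95,-0.7,0,0],[0.95,-0.7,0,0],[0.95,-0.7,0,0],[0.95,-0.7,0,0]]' 0 20; python3 -m jog '[[0.95,-0.7,0.1,0],[0.95,-0.7,0.2,0],[0.95,-0.7,0.2,0],[0.95,-0.7,0.2,0],[0.95,-0.7,0.2,0]]'; python3 -m jog '[[0,0,0,0],[0,0,0,0],[0,0,0,0],[0,0,0,0],[0,0,0,0]]'
python3 - <<'E'
from h import *
plan(549.9,-120.2,100,67.8)
p,d=vision.grab_frame("wrist"); cv2.imwrite("pics/w1.png",p[...,::-1])
for n in("scene",):
    pass
E
```

```text
t: 1.52
eef_pos: [386.4, -363.7, 253.5]
tcp_rot: [3.094, 0.545, 0.001]
force: [1.2, 0.2, 0.5]
opening: -0.002
finger_force: 0.0
t: 2.15
eef_pos: [550.0, -117.9, 208.2]
tcp_rot: [3.094, 0.545, 0.001]
force: [0.6, -0.2, 0.2]
opening: 0.003
finger_force: 0.0
t: 2.78
eef_pos: [548.8, -120.3, 208.5]
tcp_rot: [3.094, 0.543, 0.0]
force: [-0.3, -0.2, 0.1]
opening: 0.001
finger_force: 0.0
tcp [ 548.8 -120.3  208.5] tool y dir deg -70.1 tilt 0.02 F [-0.3 -0.2  0.1] t 2.775
shift/50: [0.021 0.006 2.17 ]
yaw rows/45: 0.936 deg 42.1  alt90: 0.936
```

View pics/w1.png

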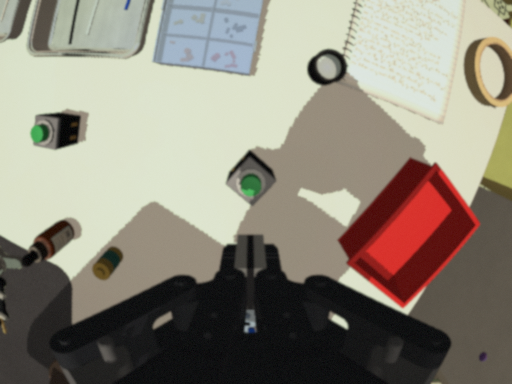

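```bash
cat >> h.py <<'E'
def greens(img):
    h=cv2.cvtColor(img,cv2.COLOR_RGB2HSV); m=((h[...,0]>40)&(h[...,0]<90)&(h[...,1]>90)&(h[...,2]>50)).astype(np.uint8)
    n,l,st,ce=cv2.connectedComponentsWithStats(m)
    return [(ce[i],st[i],l==i) for i in range(1,n) if st[i,4]>15]
def wbuttons():
    p,d=vision.grab_frame("wrist"); c=cam("wrist"); out=[]
    for ce,st,m in greens(p):
        if st[4]<40: continue
        D=np.median(d[m]); out.append((ce,ray("wrist",ce,c))); print("wrist",np.round(ce,1),st[2:],"depth pt",np.round(bydepth("wrist",ce,D,c),1),"z66",np.round(onz("wrist",ce,66,c),1))
    return out
E
python3 - <<'E'
from h import *
w=wbuttons(); ct=cam("top")
for t in([297,190.6],[217,195.5]):
    for q,r in w:
        rs=[r,ray("top",t,ct)];x=tri(rs)
        e=[np.linalg.norm(np.cross(x-o,v/np.linalg.norm(v))) for o,v in rs]
        if max(e)<6: print("tri",np.round(x,1),np.round(e,2))
E
```

```text
wrist [ 39.1 132.9] [ 17  17 225] depth pt [529.9 110.5  64.4] z66 [530.4 109.2  66. ]
wrist [250.7 185. ] [ 20  21 330] depth pt [ 551.1 -120.7   65.2] z66 [ 551.3 -120.6   66. ]
tri [ 550.6 -121.    63.6] [0.14 0.14]
tri [529.5 114.2  60.6] [1.15 1.15]
```

```bash
cat > guard.py <<'E'
import sys
from workcell import get_obs
o=get_obs(); print("  z %.2f F %s t %.2f"%(o["eef_pos"][2],[round(float(f),1) for f in o["force"]],o["t"]))
sys.exit(abs(o["force"][2])>float(sys.argv[1]))
E
python3 -m jog '[[0.02,0.02,0.8,0],[0.01,0,0.8,0],[0,0,0.64,0],[0,0,0,0],[0,0,0,0]]' >/dev/null; python3 guard.py 3 && python3 -m jog '[[0,0,0.02,0],[0,0,0.02,0],[0,0,0.02,0],[0,0,0.02,0],[0,0,0.0,0]]' >/dev/null; python3 guard.py 3 && python3 -m jog '[[0,0,0.005,0],[0,0,0.005,0],[0,0,0.005,0],[0,0,0.005,0],[0,0,0,0]]' >/dev/null && python3 guard.py 3 && python3 -m jog '[[0,0,0.005,0],[0,0,0.005,0],[0,0,0.005,0],[0,0,0.005,0],[0,0,0,0]]' >/dev/null && python3 guard.py 3 && python3 -m jog '[[0,0,0.005,0],[0,0,0.005,0],[0,0,0.005,0],[0,0,0.005,0],[0,0,0,0]]' >/dev/null && python3 guard.py 3 && python3 -m jog '[[0,0,0.005,0],[0,0,0.005,0],[0,0,0.005,0],[0,0,0.005,0],[0,0,0,0]]' >/dev/null && python3 guard.py 3 ; python3 -c "
from h import *
plan(550.7,-120.8,88)"
```

```text
z 97.31 F [-0.2, -0.4, 0.4] t 3.50
  z 97.31 F [-0.2, -0.4, 0.4] t 3.50
tcp [ 551.2 -120.2   97.3] tool y dir deg -70.0 tilt 0.05 F [-0.2 -0.4  0.4] t 3.5
shift/50: [-0.014  0.007  0.186]False
False
```

```bash
sed -i 's/sys.exit(\(.*\))$/sys.exit(int(\1))/' guard.py
python3 -m jog '[[0,0,0.03,0],[0,0,0.03,0],[0,0,0.02,0],[0,0,0.02,0],[0,0,0.0,0]]' >/dev/null; python3 guard.py 3 && python3 -m jog '[[0,0,0.005,0],[0,0,0.005,0],[0,0,0.005,0],[0,0,0.005,0],[0,0,0,0]]' >/dev/null && python3 guard.py 3 && python3 -m jog '[[0,0,0.005,0],[0,0,0.005,0],[0,0,0.005,0],[0,0,0.005,0],[0,0,0,0]]' >/dev/null && python3 guard.py 3 && python3 -m jog '[[0,0,0.005,0],[0,0,0.005,0],[0,0,0.005,0],[0,0,0.005,0],[0,0,0,0]]' >/dev/null && python3 guard.py 3 && python3 -m jog '[[0,0,0.005,0],[0,0,0.005,0],[0,0,0.005,0],[0,0,0.005,0],[0,0,0,0]]' >/dev/null && python3 guard.py 3 && python3 -m jog '[[0,0,0.005,0],[0,0,0.005,0],[0,0,0.005,0],[0,0,0.005,0],[0,0,0,0]]' >/dev/null && python3 guard.py 3
```

```text
z 91.22 F [-0.1, -0.7, -0.8] t 4.12
  z 90.28 F [-1.3, 0.1, 0.5] t 4.75
  z 89.28 F [0.3, -0.1, 0.2] t 5.38
  z 88.27 F [0.1, 0.3, 1.1] t 6.00
  z 87.30 F [0.2, -0.7, 1.6] t 6.62
  z 86.26 F [0.5, -1.2, 1.2] t 7.25
```

```bash
python3 -m jog '[[0,0,0.005,0],[0,0,0.005,0],[0,0,0.005,0],[0,0,0.005,0],[0,0,0,0]]' >/dev/null; python3 guard.py 8 && python3 -m jog '[[0,0,0.005,0],[0,0,0.005,0],[0,0,0.005,0],[0,0,0.005,0],[0,0,0,0]]' >/dev/null && python3 guard.py 8 && python3 -m jog '[[0,0,0.005,0],[0,0,0.005,0],[0,0,0.005,0],[0,0,0.005,0],[0,0,0,0]]' >/dev/null && python3 guard.py 8 && python3 -m jog '[[0,0,0.005,0],[0,0,0.005,0],[0,0,0.005,0],[0,0,0.005,0],[0,0,0,0]]' >/dev/null && python3 guard.py 8
```

```text
z 85.26 F [0.1, -0.8, 2.2] t 7.88
  z 84.27 F [-0.2, -1.0, 2.2] t 8.50
  z 83.27 F [0.2, -0.6, 1.8] t 9.12
  z 82.28 F [0.1, -0.0, 1.2] t 9.75
```

```bash
python3 -m jog '[[0,0,0.01,0],[0,0,0.01,0],[0,0,0.01,0],[0,0,0.01,0],[0,0,0,0]]' >/dev/null; python3 guard.py 6 && python3 -m jog '[[0,0,0.005,0],[0,0,0.005,0],[0,0,0.005,0],[0,0,0.005,0],[0,0,0,0]]' >/dev/null && python3 guard.py 6 && python3 -m jog '[[0,0,0.005,0],[0,0,0.005,0],[0,0,0.005,0],[0,0,0.005,0],[0,0,0,0]]' >/dev/null && python3 guard.py 6 && python3 -m jog '[[0,0,0.005,0],[0,0,0.005,0],[0,0,0.005,0],[0,0,0.005,0],[0,0,0,0]]' >/dev/null && python3 guard.py 6
```

```text
z 80.24 F [0.7, 0.4, 0.8] t 10.38
  z 79.26 F [-0.1, 0.1, 0.9] t 11.00
  z 78.92 F [-3.1, 0.2, 15.0] t 11.62
```

```bash
python3 -m jog '[[0,0,-0.5,0],[0,0,-0.9,0],[0.24,-0.91,0,0],[0.24,-0.91,0,0],[0.24,-0.91,0,0]]'>/dev/null; python3 -m jog '[[0.24,-0.91,0,0],[0.24,-0.91,0,0],[0,0,0,0],[0,0,0,0],[0,0,0,0]]'
python3 - <<'E'
from h import *
w=wbuttons()
b=min(w,key=lambda q:np.linalg.norm(onz("wrist",q[0],66)[:2]-[530,114]))
x=tri([b[1],ray("top",[217,195.5])]); print("tri",x)
plan(x[0],x[1],91)
E
```

```text
t: 12.88
eef_pos: [529.4, 113.3, 148.2]
tcp_rot: [3.094, 0.543, -0.0]
force: [0.8, 0.3, -0.3]
opening: -0.002
finger_force: 0.0
wrist [ 24.7 145.6] [ 21  22 363] depth pt [515.4 311.7  64.4] z66 [516.1 310.3  66. ]
wrist [247.2 207.5] [ 25  28 552] depth pt [530.2 115.   65. ] z66 [530.5 115.1  66. ]
wrist [469.8 258.2] [ 13  16 147] depth pt [ 550.3 -119.3   56.3] z66 [ 552.5 -107.5   66. ]
tri [529.96478492 114.65644836  64.09299638]
tcp [529.4 113.3 148.3] tool y dir deg -70.1 tilt 0.01 F [-1.  -0.5  0.7] t 12.925
shift/50: [ 0.019 -0.022  1.145]
```

```bash
python3 -m jog '[[0.02,-0.02,0.5,0],[0,0,0.5,0],[0,0,0.16,0],[0,0,0,0],[0,0,0,0]]' >/dev/null; python3 guard.py 6 && python3 -m jog '[[0,0,0.015,0],[0,0,0.015,0],[0,0,0.01,0],[0,0,0.01,0],[0,0,0,0]]' >/dev/null && python3 guard.py 6 && python3 -m jog '[[0,0,0.004,0],[0,0,0.004,0],[0,0,0.004,0],[0,0,0.004,0],[0,0,0,0]]' >/dev/null && python3 guard.py 6 && python3 -m jog '[[0,0,0.004,0],[0,0,0.004,0],[0,0,0.004,0],[0,0,0.004,0],[0,0,0,0]]' >/dev/null && python3 guard.py 6 && python3 -m jog '[[0,0,0.004,0],[0,0,0.004,0],[0,0,0.004,0],[0,0,0.004,0],[0,0,0,0]]' >/dev/null && python3 guard.py 6 && python3 -m jog '[[0,0,0.004,0],[0,0,0.004,0],[0,0,0.004,0],[0,0,0.004,0],[0,0,0,0]]' >/dev/null && python3 guard.py 6
```

```text
z 91.06 F [0.5, 0.1, -0.2] t 13.55
  z 87.82 F [0.6, 1.1, 1.0] t 14.18
  z 86.99 F [0.3, 0.2, 1.6] t 14.80
  z 86.17 F [0.6, 1.5, 2.3] t 15.43
  z 85.38 F [-0.4, 0.5, 0.6] t 16.05
  z 84.58 F [-0.3, 0.8, 0.6] t 16.68
```

```bash
python3 -m jog '[[0,0,0.03,0],[0,0,0.03,0],[0,0,0.02,0],[0,0,0.02,0],[0,0,0,0]]' >/dev/null; python3 guard.py 6 && python3 -m jog '[[0,0,0.004,0],[0,0,0.004,0],[0,0,0.004,0],[0,0,0.004,0],[0,0,0,0]]' >/dev/null && python3 guard.py 6 && python3 -m jog '[[0,0,0.004,0],[0,0,0.004,0],[0,0,0.004,0],[0,0,0.004,0],[0,0,0,0]]' >/dev/null && python3 guard.py 6 && python3 -m jog '[[0,0,0.004,0],[0,0,0.004,0],[0,0,0.004,0],[0,0,0.004,0],[0,0,0,0]]' >/dev/null && python3 guard.py 6;  python3 -m jog '[[0,0,-0.5,0],[0,0,-0.9,0],[0.6,-0.8,0,0],[0.6,-0.8,0,0],[0.6,-0.8,0,0]]'
python3 - <<'E'
from h import *
plan(514.8,315,150)
E
```

```text
z 79.44 F [-0.3, -0.6, -0.4] t 17.30
  z 79.00 F [-2.5, -0.1, 7.3] t 17.93
t: 18.55
eef_pos: [573.9, 260.6, 149.0]
tcp_rot: [-3.094, -0.545, -0.001]
force: [0.8, 0.2, -0.5]
opening: 0.003
finger_force: 0.0
tcp [573.9 260.6 149. ] tool y dir deg -70.0 tilt 0.02 F [ 0.8  0.2 -0.5] t 18.55
shift/50: [-0.739 -1.427 -0.021]
```

```bash
python3 -m jog '[[-0.37,-0.71,0,0],[-0.37,-0.71,0,0],[0,0,0,0],[0,0,0,0],[0,0,0,0]]' >/dev/null
python3 - <<'E'
from h import *
w=wbuttons()
b=min(w,key=lambda q:np.linalg.norm(onz("wrist",q[0],66)[:2]-[515,315]))
x=tri([b[1],ray("top",[148.9,199.1])]); print("tri",x)
plan(x[0],x[1],90.2)
E
```

```text
wrist [243.7 207.3] [ 25  28 546] depth pt [515.  316.5  64.9] z66 [515.4 316.6  66. ]
wrist [445.  256.3] [ 15  17 192] depth pt [528.8 116.2  56.3] z66 [531.4 126.3  66. ]
tri [514.27972367 316.08256449  62.24886677]
tcp [515.2 312.6 148.8] tool y dir deg -70.1 tilt 0.02 F [ 0.3 -0.1  0.5] t 19.225
shift/50: [ 0.006 -0.072  1.172]
```

B's button reads 56 mm now, so it is down. Probe A to confirm.

```bash
python3 -m jog '[[0.01,-0.07,0.5,0],[0,0,0.5,0],[0,0,0.17,0],[0,0,0,0],[0,0,0,0]]' >/dev/null; python3 guard.py 6 && python3 -m jog '[[0,0,0.015,0],[0,0,0.015,0],[0,0,0.01,0],[0,0,0.01,0],[0,0,0,0]]' >/dev/null && python3 guard.py 6 && python3 -m jog '[[0,0,0.004,0],[0,0,0.004,0],[0,0,0.004,0],[0,0,0.004,0],[0,0,0,0]]' >/dev/null && python3 guard.py 6 && python3 -m jog '[[0,0,0.004,0],[0,0,0.004,0],[0,0,0.004,0],[0,0,0.004,0],[0,0,0,0]]' >/dev/null && python3 guard.py 6 && python3 -m jog '[[0,0,0.004,0],[0,0,0.004,0],[0,0,0.004,0],[0,0,0.004,0],[0,0,0,0]]' >/dev/null && python3 guard.py 6 && python3 -m jog '[[0,0,0.004,0],[0,0,0.004,0],[0,0,0.004,0],[0,0,0.004,0],[0,0,0,0]]' >/dev/null && python3 guard.py 6
```

```text
z 91.15 F [0.2, 0.3, -0.1] t 19.85
  z 87.83 F [-0.1, 0.1, 1.3] t 20.48
  z 87.04 F [-0.4, 0.7, 2.6] t 21.10
  z 86.80 F [-2.7, -0.3, 13.0] t 21.73
```

```bash
python3 -m jog '[[0,0,-0.4,0],[0,0,-0.9,0],[0,0,0,-0.1],[0,0,0,0],[0,0,0,0]]' 1 30
python3 - <<'E'
from h import *
w=wbuttons(); print(np.round(get_obs()["q"],2))
p,d=vision.grab_frame("wrist"); cv2.imwrite("pics/w2.png",p[...,::-1])
plan(514.3,316.6,35,-65.5)
E
```

```text
t: 22.35
eef_pos: [513.3, 316.4, 150.6]
tcp_rot: [3.07, 0.663, -0.002]
force: [-0.3, 0.4, -0.3]
opening: 1.0
finger_force: 0.0
wrist [249.6 205.6] [ 25  27 514] depth pt [514.8 316.7  64. ] z66 [515.4 317.   66. ]
wrist [440.  268.2] [ 15  17 179] depth pt [528.8 116.4  56.4] z66 [531.2 126.8  66. ]
[ 0.5   0.53  1.8  -0.    0.81  1.65]
tcp [513.4 316.4 150.5] tool y dir deg -65.6 tilt 0.07 F [-0.2  0.8 -0.4] t 22.45
shift/50: [0.021 0.004 2.311]
yaw rows/45: -0.002 deg -0.1  alt90: -0.002
```

View pics/w2.png

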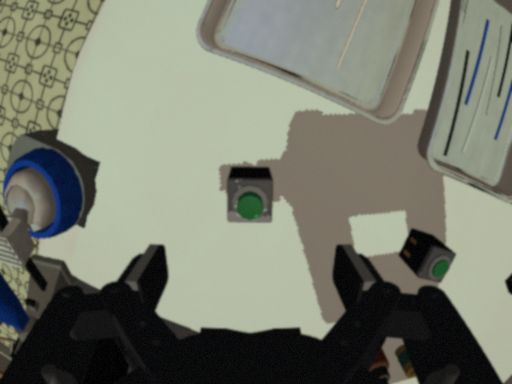

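```bash
python3 -m jog '[[0.02,0,0.6,0],[0,0,0.6,0],[0,0,0.6,0],[0,0,0.4,0],[0,0,0.1,0]]' 1 30 && python3 guard.py 6 && python3 -m jog '[[0,0,0,0],[0,0,0,0],[0,0,0,0],[0,0,0,0],[0,0,0,0]]' 0 40
python3 -m jog '[[0,0,0,0],[0,0,-0.2,0],[0,0,-0.8,0],[0,0,-0.9,0],[0,0,-0.6,0]]'
python3 - <<'E'
from h import *
p,d=vision.grab_frame("wrist"); cv2.imwrite("pics/w3.png",p[...,::-1]); wbuttons()
plan(552.6,-326.2,150,-19.4); print(get_obs()["opening"]*85,get_obs()["q"])
E
```

```text
t: 23.08
eef_pos: [514.0, 316.7, 34.9]
tcp_rot: [3.07, 0.666, -0.003]
force: [0.0, 0.2, 0.4]
opening: 1.005
finger_force: 0.0
  z 34.91 F [0.0, 0.2, 0.4] t 23.07
t: 23.7
eef_pos: [515.2, 317.4, 37.2]
tcp_rot: [-3.07, -0.666, -0.002]
force: [-0.7, -0.3, 6.7]
opening: 0.417
finger_force: 39.8
t: 24.32
eef_pos: [515.1, 317.3, 164.1]
tcp_rot: [-3.07, -0.666, -0.003]
force: [0.4, -0.0, -2.0]
opening: 0.418
finger_force: 40.3
wrist [431.4 264.5] [ 14  16 167] depth pt [528.6 116.1  54.3] z66 [531.4 127.7  66. ]
wrist [250.  299.7] [  49   50 1933] depth pt [518.  318.1 191.3] z66 [432.1 279.   66. ]
tcp [516.3 318.  165.4] tool y dir deg -65.5 tilt 0.35 F [-0.2  0.9 -2.4] t 24.425
shift/50: [-4.682 12.026  0.274]
yaw rows/45: -1.025 deg -46.1  alt90: 0.975
35.26987501189175 [ 5.02039875e-01  5.15930843e-01  1.78739838e+00 -3.31391264e-06
  8.32203801e-01  1.64546932e+00]
```

View pics/w3.png

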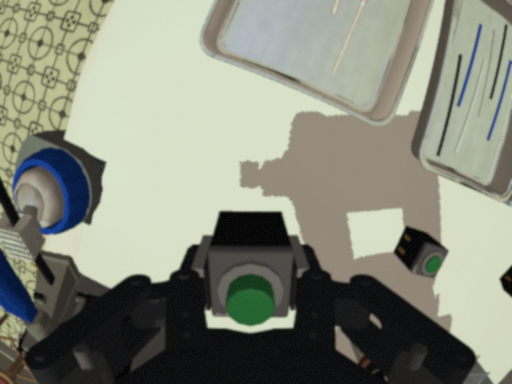

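```bash
python3 -m jog '[[-0.2,0.5,0,0],[-0.39,1,0,0],[-0.39,1,0,0],[-0.39,1,0,0],[-0.39,1,0,0]]' >/dev/null; python3 -m jog '[[-0.39,1,0,0],[-0.39,1,0,0],[-0.39,1,0,0],[-0.39,1,0,0],[-0.39,1,0,0]]' >/dev/null; python3 -m jog '[[-0.39,1,0,0],[-0.39,1,0,0],[-0.2,0.5,0,0],[0,0,0,0],[0,0,0,0]]'>/dev/null;  python3 -m jog '[[0,0,0,-0.2],[0,0,0,-0.2],[0,0,0,-0.2],[0,0,0,-0.2],[0,0,0,-0.2]]'
python3 - <<'E'
from h import *
plan(552.6,-326.2,48,-19.4)
p,d=vision.grab_frame("wrist"); cv2.imwrite("pics/w4.png",p[...,::-1])
E
```

```text
t: 26.92
eef_pos: [550.0, -324.4, 161.2]
tcp_rot: [-2.575, -1.799, 0.0]
force: [0.9, 1.0, -1.6]
opening: 0.417
finger_force: 40.5
tcp [ 550.  -324.4  161.2] tool y dir deg -20.1 tilt 0.04 F [ 0.9  1.  -1.6] t 26.925
shift/50: [-0.017  0.063  2.264]
yaw rows/45: -0.016 deg -0.7  alt90: -0.016
```

View pics/w4.png

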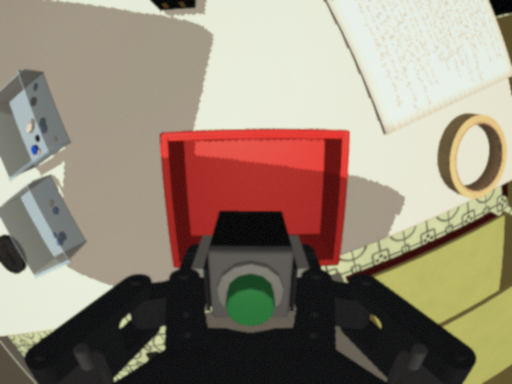

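```bash
python3 -m jog '[[0,0.06,0.6,0],[0,0,0.6,0],[0,0,0.5,0],[0,0,0.2,0],[0,0,0.15,0]]' && python3 guard.py 8 && python3 -m jog '[[0,0,0.1,0],[0,0,0.1,0],[0,0,0,0],[0,0,0,0],[0,0,0,0]]'; python3 guard.py 8
```

```text
t: 27.6
eef_pos: [553.0, -326.7, 58.7]
tcp_rot: [2.582, 1.79, 0.0]
force: [0.6, -0.2, -0.6]
opening: 0.415
finger_force: 40.4
  z 58.75 F [0.6, -0.2, -0.6] t 27.60
t: 28.22
eef_pos: [552.8, -327.3, 49.0]
tcp_rot: [2.581, 1.79, 0.0]
force: [0.2, -0.5, -1.3]
opening: 0.413
finger_force: 40.4
  z 48.97 F [0.2, -0.5, -1.3] t 28.23
```

```bash
python3 -m jog '[[0,0,0.06,0],[0,0,0.06,0],[0,0,0,0],[0,0,0,0],[0,0,0,0]]'; python3 guard.py 8; python3 -m jog '[[0,0,0,0],[0,0,0,0],[0,0,0,0],[0,0,0,0],[0,0,0,0]]' 0.65; python3 -m jog '[[0,0,-0.3,0],[0,0,-0.6,0],[0,0,-0.8,0],[0,0,-0.8,0],[0,0,-0.5,0]]' 
python3 -m jog '[[-1,0,-0.5,0],[-1,0,0,0],[-1,0,0,0],[-1,0,0,0],[0,0,0,0]]'
python3 - <<'E'
from h import *
np.set_printoptions(precision=1,suppress=True)
for n in("top","scene"):
    p,d=vision.grab_frame(n); c=cam(n); cv2.imwrite(f"pics/{n}9.png",p[...,::-1])
    for ce,st,m in greens(p): print(n,ce,st[4],bydepth(n,ce,np.median(d[m]),c))
p=cv2.imread("pics/top9.png"); cv2.imwrite("pics/top9c.png",cv2.resize(p[120:270,120:400],None,fx=2.8,fy=2.8))
print(get_obs()["eef_pos"],get_obs()["t"])
E
```

```text
t: 28.85
eef_pos: [552.8, -327.3, 42.8]
tcp_rot: [2.582, 1.79, 0.0]
force: [-1.0, 0.4, -1.7]
opening: 0.418
finger_force: 40.4
  z 42.76 F [-1.0, 0.4, -1.7] t 28.85
t: 29.48
eef_pos: [552.7, -327.2, 42.7]
tcp_rot: [2.582, 1.79, 0.0]
force: [0.2, 1.0, 0.4]
opening: 0.649
finger_force: 0.0
t: 30.1
eef_pos: [553.3, -327.6, 196.0]
tcp_rot: [2.579, 1.789, 0.002]
force: [0.7, 0.5, 0.0]
opening: 0.648
finger_force: 0.0
t: 30.72
eef_pos: [480.9, -517.8, 218.7]
tcp_rot: [2.583, 1.785, -0.001]
force: [0.1, 0.7, 0.4]
opening: 0.647
finger_force: 0.0
top [296.8 190.9] 21 [ 550.7 -121.3   56.9]
top [367.7 191.6] 29 [ 552.2 -327.4   69. ]
top [217.3 195.9] 18 [529.6 114.3  57.8]
scene [325.5 162.4] 27 [ 551.1 -323.7   65.7]
scene [220.2 213.8] 25 [529.5 116.8  56.1]
scene [177.9 351.8] 22 [224.5 458.9  98.1]
[ 482.2 -514.7  218.4] 30.825
```

View pics/top9c.png

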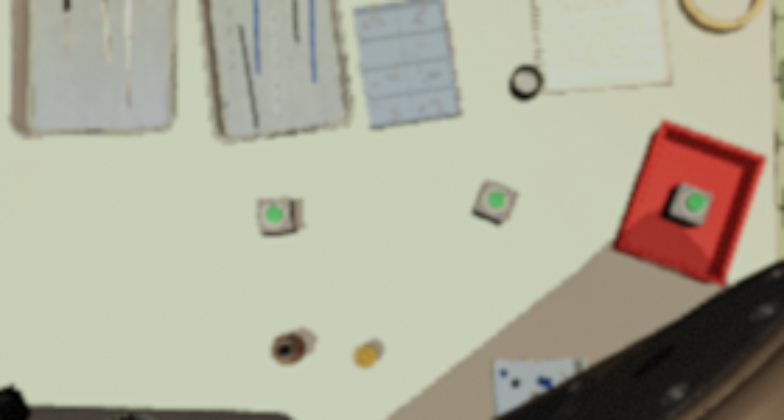

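The jammed switch stands upright in the bin at crop (692,203), with its button top about 69 mm up. The two good ones are unmoved at (275,214) and (496,201), with their button tops at about 57 mm.

```bash
python3 -c "
from workcell import env
print(env.finish_job())"
```

```text
the job is handed in; nothing more can be done
None
```

The jammed switch (the leftmost, at about x 514, y 317 mm) is upright in the red bin; the other two stand where they were with buttons fully down, the bystanders look unmoved in the final picture, and the job was handed in at about 31 s, with no verdict returned.

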